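# Hook up the extractor flap's return spring

### The job

Take the spring puller (the tool with the square handle) out of its stand and use its pin to draw out the loose return spring of the extractor flap, hooking the spring's open end round the anchor post so that it stays there stretched. Then put the puller back upright in its own stand and let go, without touching the spring with the gripper or disturbing the muddler, the pepper mill or the lidded pot.

Things in the scene. Friction and masses are not known exactly. Their poses are not given: they have to be found in the camera images.
- puller_handle (a point): Centre of the spring puller's upright square wooden handle, 22 x 22 mm, 61 mm tall (x, y square to its faces, z up). Under the handle a round steel collar 40 mm wide, 5 mm thick, and under that a straight pin 6 mm thick, 40 mm long; its tip is 76 mm below this point. 0.11 kg. The muddler beside it looks alike but has a round handle.
- stand_hole (a point): Centre of the hole in the top face of the puller's stand, a fixed wooden stool 70 x 70 mm, 48 mm high, like the muddler's. The through hole is 23 mm wide; the puller hangs in it with its collar flat on the top face, so that the handle's centre is 36 mm above this point. z is up.
- spring_pivot (a point): The spring's fixed end, a pin on the flap unit (fixed dark plate 350 x 130 x 4 mm with a steel duct collar 120 mm wide, 46 mm high); this point is on its axis, 32 mm above the shelf. The spring swings level about it, nearly free, staying where it is left; it cannot move up or down. x points from here to the anchor post, y left, z up.
- spring_end: The spring's free end; origin: centre of the level round pull eye at its very end (inner width 20 mm, wire 5 mm, 32 mm above the shelf). x points away from the pivot, y left of that, z up. Slack, it is 150 mm from the pivot; it can be drawn 60 mm farther along x (1 N to start, then 0.09 N per mm) and springs back when let go.
- hook_seat (a point): Where the post's axis lies once hooked: inside the spring end's open level hook, 20 mm short of the eye's centre, on the centre line. The hook's shank passes 14 mm to the +y side; its bend lies between here and the eye; a lip on the -y side ends 4 mm back (towards the pivot) of here. From there the mouth is open to -y for 33 mm. Axes as spring_end.
- anchor_post (a point): The anchor post, a fixed upright steel pin 10 mm thick with a 15 mm cap, top 47 mm above the shelf, 151.5 mm from the pivot; this point is on its axis at the spring's height. The slack spring starts 0.3 to 0.55 rad to the left (+y) of it, mouth facing it. The lip passes the post when the eye is more than 30 mm farther from the pivot than the post.
- muddler: Bystander: wooden muddler with a round, waisted handle, 98 mm long, standing by its 38 mm collar in the second stand; origin at its lower tip. Leave it.
- pepper_mill: Bystander: glass pepper mill with steel top, 54 mm wide, 142 mm high, loose; origin under its centre. Leave it.
- pinch_pot: Bystander: white porcelain pinch pot with lid, 74 mm wide, 62 mm high, loose; origin under its centre. Leave it.
Mind the look-alikes: they are no part of the job. Leave any blue or yellow look-alike of the part that bears puller_handle alone.

How it is judged (in metres and radians):
On the way, in this order (a step that is already met when the one before it is completed fails the run):
1. the spring is drawn out by the puller, its eye more than 170 mm from the pivot (horizontal distance between spring_end and spring_pivot above 0.17 m and contact force between puller and spring_end above 0.5 N), for 0.1 s.
2. the spring's hook holds on the post with the puller clear of it (horizontal distance between spring_end and spring_pivot above 0.165 m and horizontal distance between spring_end and anchor_post below 0.028 m and distance between spring_end and puller_handle above 0.11 m), for 0.2 s.
At the end, for the whole second after the job is handed in: The spring stays hooked on the post and stretched (eye more than 165 mm from the pivot and within 28 mm of the post's axis); the puller stands at rest in its own stand, handle centre within 15 mm sideways of the hole's centre and 30 to 42 mm above it, upright within 10 degrees (horizontal distance between spring_end and spring_pivot above 0.165 m and horizontal distance between spring_end and anchor_post below 0.028 m and horizontal distance between puller_handle and stand_hole below 0.015 m and z of puller_handle in the frame of stand_hole between 0.03 and 0.042 m and angle between puller_handle's own z axis and vertical below 0.17 rad and linear speed of puller below 0.02 m/s); the robot touches nothing.
It fails at once if the gripper or arm touches the spring's end (over 1 N) (contact force between any of the fingers, the arm and spring_end above 1 N).
It fails at once if the muddler is shifted by more than 20 mm (distance of muddler from where it was at the start of the episode above 0.02 m).
It fails at once if the pepper mill is shifted by more than 20 mm (distance of pepper_mill from where it was at the start of the episode above 0.02 m).
It fails at once if the lidded pot is shifted by more than 20 mm (distance of pinch_pot from where it was at the start of the episode above 0.02 m).
It also fails if it takes over 48 s, if anything falls off the work surface, if the arm or the gripper's body presses on something with over 40 N, if the wrist force passes 120 N, or if a joint passes its speed limit or range.

### The arm

A 6-joint arm with a two-finger parallel gripper is mounted at the origin on the work surface. World frame = base frame: x ahead of the robot, y to its left, z up, the work surface at z = 0. Lengths are in mm, angles in rad, forces in N, time in s.
With the tool pointing down it reaches from about 425 to 950 mm from the base axis. Payload 14.7 kg.
Tool frame: the origin (TCP) lies between the finger pads; the fingertips stand 19 mm ahead of it and the grasp point (between the pads) is the TCP (arm.finger_overhang is the distance from the TCP to the fingertips, in mm); z points along the fingers, y is the line along which they close (so a half turn about z gives the same grasp; the last joint's range is limited). The gripper opens to 85 mm and grips with 20 to 120 N. Pads are 22 mm wide; open, the fingers measure 114 mm over their backs; the gripper's body (76 mm by 85 mm) begins 54 mm behind the grasp point. The pads swing forward as they close: fully open they stand 13 mm farther back than shut.
Start: joints at [-1.341, 0.48, 1.596, -0, 1.065, -0.047], TCP at [177.648, -625.247, 250.297] pointing down, gripper open.
Joint ranges: [-2.75, 2.75], [-0.82, 2.05], [0.23, 2.67], [-1.56, 4.7], [0.09, 2.69], [-2.92, 2.92]. Speed limits (rad/s): [1.89, 1.89, 2.39, 3.01, 3.01, 3.01].

### API

Orientations are given as a rotation vector (axis times angle).
In Python, from rig import status, cams, arm gives the robot as it stands.
- The arm moves only by the tool move_arm, never from a script. Its arguments are lists of equal length, an entry for each row: "xyz": the shift along the tool's x, y, z as a fraction of full scale, a list of three; "dr": the turn, a rotation vector about the tool's x, y, z as a fraction of full scale, a list of three; "hand": the gripper's target within -1 to 1 (shut at 1, half-way at 0, fully open at -1). In form: {"xyz": [[dx, dy, dz], ...], "dr": [[wx, wy, wz], ...], "hand": [hand, ...]}. A call has 1 to 5 rows; each row is the pose to reach, as a shift and turn from the pose commanded when the call began, along the tool's axes at that moment; what a row does not reach only later rows make up. Full scale, the value 1, is 400 mm for a shift and 45 degrees for a turn. A row lasts 1/10 s, in which the tool goes at most 50 mm and 8.59 degrees, less where a joint would pass 70% of its speed; a pose out of reach is approached as far as the arm can. A call with a number of a shift or a turn outside -1 to 1 is refused whole. A call with a gripper value outside its range is refused whole. The fingers move at their own pace and stop on an object; "grip_force" is the grip in N (left out, the last holds). Time passes only in rows, so rows that repeat a pose let the fingers close. It gives the time, the measured TCP pose, the force, the opening and the grip force at its end, in the units of the state.
- status.get_state(): the state, without advancing time (a new reading comes with each control period).
- cams.snapshot(name): name is "side" or "top"; returns a dict with "frame" (400x640x3 uint8, red, green, blue), "camera_matrix" (3x3 intrinsics, pixels), "R" (3x3) and "t" (3): a world point X has camera coordinates R X + t. Camera axes: x right, y down, z forward; pixel columns grow to the right and rows downward; lengths in mm; the calibration is good to about 2 mm. A picture is of the moment at which its call begins. There is no depth.
- arm.hand_in(): hands the job in; it is judged then, once.
The state is a dict: "time_s": time; "joints": joint angles; "joint_velocities": joint speeds; "effort": joint torques, N m; "eef_pos": TCP position; "ee_rot": TCP orientation; "ft_force": force on the tool from outside, world axes, zero at the start; "ft_torque": the same for the moment, N m; "finger_gap": opening from 0.0 (shut) to 1.0 (fully open); "finger_force": force on a finger pad.
Only numpy, scipy, OpenCV 4.12 (cv2) and the standard library are available. Lean on these libraries where they do the work, as an engineer would, in place of code of your own. Each camera call takes 0.05 s, during which the arm holds its last target. There are 200 camera calls.

## Working session

There is one attempt and no reset: what is moved stays moved. The work goes in short steps, Python scripts to look and compute and a tool call to move; the robot and the scene stay as the last step left them, time stands still between calls to the robot, and variables do not carry over. Pictures are saved under pics/ and viewed, at most 10 in all, crops included, and the job is handed in when it is done.

Besides the shell and the picture viewer there is one more tool, called after "Call:" as a command line: name --argument value ..., lists and objects as JSON in quotes. move_arm: Moves the arm, as the interface text tells. Shift numbers are shares of 400 mm and turn numbers shares of 45 degrees, none past 1 either way. Its arguments: {"type":"object","properties":{"xyz":{"type":"array","items":{"type":"array","items":{"type":"number","minimum":-1,"maximum":1}}},"dr":{"type":"array","items":{"type":"array","items":{"type":"number","minimum":-1,"maximum":1}}},"hand":{"type":"array","items":{"type":"number"}},"grip_force":{"type":"number"}},"required":["xyz","dr","hand"]}

```bash
mkdir -p pics; ls; python3 - <<'E'
from rig import status,cams
import cv2,numpy as np
for n in("top","side"):
    s=cams.snapshot(n); cv2.imwrite(f"pics/{n}0.png",s["frame"][:,:,::-1])
    np.savez(f"pics/{n}0.npz",**s)
    print(n,s["camera_matrix"].tolist(),(-s["R"].T@s["t"]).round(),s["R"].round(2).tolist())
s=status.get_state();print(s["time_s"],s["eef_pos"],s["ee_rot"])
E
```

```text
pics
top [[412.84324247550063, 0.0, 321.5649374377122], [0.0, 412.84324247550063, 206.54988178376843], [0.0, 0.0, 1.0]] [489.  45. 788.] [[-0.02, -1.0, -0.04], [-0.99, 0.02, -0.12], [0.12, 0.04, -0.99]]
side [[437.2040511892345, 0.0, 321.3307517248752], [0.0, 437.2040511892345, 191.43812749724486], [0.0, 0.0, 1.0]] [ 382. -434.  616.] [[0.93, -0.36, -0.01], [-0.26, -0.63, -0.73], [0.26, 0.68, -0.68]]
0.1 [ 177.57418434 -624.91144274  249.72878433] [-3.11046943e+00 -4.33229643e-01  1.47708696e-04]
```

View pics/top0.png

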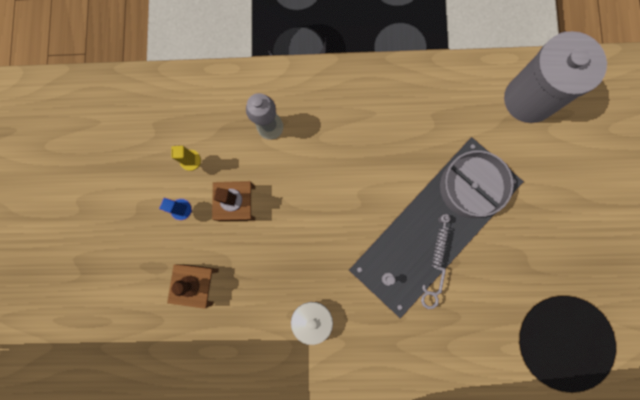

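View pics/side0.png

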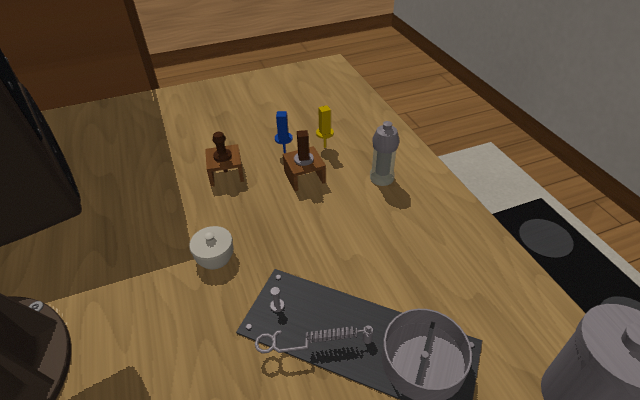

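The top view shows the wooden puller with its stand near (232,200), the muddler and its stand near (190,286), blue and yellow look-alikes near (178,208) and (187,158), the pot at (312,323) and the mill at (263,110). The spring pivot is near (446,218), the eye near (431,298) and the post near (389,279). In the side view the puller is at (303,145), the muddler at (222,148), the post at (276,298), the eye at (265,343) and the pivot at (368,329).

Four candidates could be the puller: wooden square (225,195), wooden round waisted (185,286), blue (178,208) and yellow (187,158). The wooden square one with a steel collar on its stand fits the description. I'll confirm it in an enlarged crop.

```bash
python3 - <<'E'
import cv2,numpy as np
t=cv2.imread("pics/top0.png");s=cv2.imread("pics/side0.png")
r=lambda im,x,y,w,h,W,H:cv2.resize(im[y:y+h,x:x+w],(W,H),interpolation=cv2.INTER_CUBIC)
a=np.hstack([r(t,160,140,100,75,400,300),r(s,260,90,100,75,400,300)])
b=np.hstack([r(t,370,205,100,75+25,300,300),r(s,235,265,150,90,500,300)])
cv2.imwrite("pics/crop0.png",np.vstack([a,b]))
E
```

```text
(no output)
```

View pics/crop0.png

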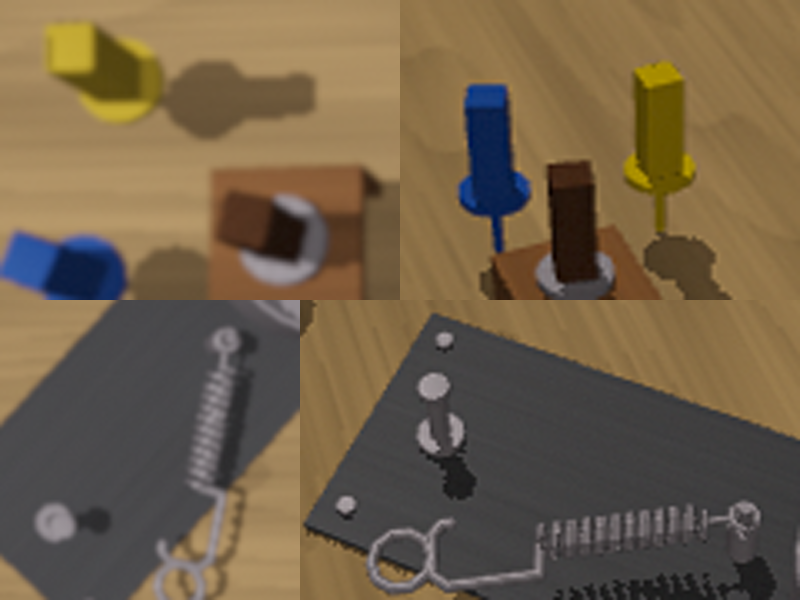

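The crop confirms it: the square-handled wooden tool with the steel collar on its stand is the puller, with its top face at top-view (222,196) and side-view (302.5,133.5). Now I triangulate.

```bash
cat > h.py <<'E'
import numpy as np
def ray(s,px):
    R,t,K=s["R"],s["t"],s["camera_matrix"]
    d=R.T@np.linalg.solve(K,[*px,1.]); return -R.T@t,d/np.linalg.norm(d)
def onz(s,px,z):
    o,d=ray(s,px); return o+d*(z-o[2])/d[2]
def tri(a,pa,b,pb):
    A=np.zeros((3,3));v=np.zeros(3)
    for s,p in((a,pa),(b,pb)):
        o,d=ray(s,p);P=np.eye(3)-np.outer(d,d);A+=P;v+=P@o
    return np.linalg.solve(A,v)
def proj(s,X):
    c=s["camera_matrix"]@(s["R"]@np.asarray(X,float)+s["t"]);return c[:2]/c[2]
E
python3 - <<'E'
from h import *
import cv2
T=dict(np.load("pics/top0.npz"));S=dict(np.load("pics/side0.npz"))
for n,a,b,z in [("handtop",(222.3,196.2),(302.5,133.5),114.5),("collar",(230.7,200),(303.7,159),53),("pivot",(445.7,218),(368.5,330),36),("post",(388.3,279),(274.9,290.5),47),("eye",(430,299.3),(265,343),32)]:
    print(n,tri(T,a,S,b).round(1),onz(T,a,z).round(1),onz(S,b,z).round(1))
# eye ring: bright grey mask top-view  inside eye window
# stand top face corner orientation by brown mask
for n,s in(("T",T),("S",S)):
    f=s["frame"];hsv=cv2.cvtColor(f,cv2.COLOR_RGB2HSV)
    x,y,w,h=(205,175,60,55) if n=="T" else (275,120,60,75)
    m=((hsv[...,1]>130)&(hsv[...,0]<12)&(hsv[...,2]>90)).astype(np.uint8)
    m2=np.zeros_like(m);m2[y:y+h,x:x+w]=m[y:y+h,x:x+w]
    c=max(cv2.findContours(m2,0,1)[0],key=cv2.contourArea)
    r=cv2.minAreaRect(c);print(n,r)
    P=np.array([onz(s,p,48)[:2] for p in cv2.boxPoints(r)]);print(P.round(),P.mean(0).round(1))
    # handle dark brown
    d=((hsv[...,2]<75)&(hsv[...,1]>120)).astype(np.uint8)
    print(f[194:199,220:225].mean((0,1)) if n=="T" else f[132:135,300:305].mean((0,1)))
E
```

```text
handtop [596.9 237.5 113.7] [594.8 237.7 114.5] [598.4 236.1 114.5]
collar [599.  241.4  46.3] [597.2 239.8  53. ] [597.3 233.3  53. ]
pivot [ 558.8 -150.2   30. ] [ 557.4 -148.4   36. ] [ 557.9 -153.3   36. ]
post [450.8 -40.7  40.1] [451.  -39.9  47. ] [450.2 -45.5  47. ]
eye [ 413.2 -114.2   30.7] [ 413.5 -113.9   32. ] [ 413.  -114.9   32. ]
T ((216.0, 193.0), (0.0, 0.0), 0.0)
[[612. 269.]
 [612. 269.]
 [612. 269.]
 [612. 269.]] [611.5 268.5]
[81.76 50.32 31.8 ]Traceback (most recent call last):
  File "<stdin>", line 13, in <module>
ValueError: max() iterable argument is empty
```

```bash
cat >> h.py <<'E'
from scipy.spatial.transform import Rotation as Rt
def rot(yaw_y,tilt):
    """tool y horizontal at yaw_y deg; tool z down, fingers leaning by tilt deg to (yaw_y-90)+180 side i.e. towards -x when yaw_y=-90"""
    a=np.radians(yaw_y);y=np.array([np.cos(a),np.sin(a),0]);o=np.array([-np.sin(a),np.cos(a),0]) # yaw -90: o=+x
    t=np.radians(tilt);z=-np.cos(t)*np.array([0,0,1])-np.sin(t)*o
    return Rt.from_matrix(np.c_[np.cross(y,z),y,z])
def plan(pos,R):
    from rig import status
    s=status.get_state();p=np.array(s["eef_pos"]);C=Rt.from_rotvec(s["ee_rot"])
    d=C.inv().apply(np.array(pos)-p);r=(C.inv()*R).as_rotvec()
    print("t",round(s["time_s"],2),"dist",np.linalg.norm(d).round(),"xyz",(d/400).round(4),"dr",(r/np.radians(45)).round(4),"deg",np.degrees(np.linalg.norm(r)).round(1),"pos",p.round(1),"F",np.round(s["ft_force"],1),"gap",round(float(s["finger_gap"]),3))
E
python3 - <<'E'
from h import *
T=dict(np.load("pics/top0.npz"));S=dict(np.load("pics/side0.npz"))
for s,C in((S,[(296.75,131.75),(307,130.75),(308.5,135.75),(298,136.75)]),(T,[(217.2,188.2),(229.5,191.5),(227,202.5),(214.5,200)])):
    P=np.array([onz(s,p,114.5)[:2] for p in C]);e=np.roll(P,-1,0)-P
    print(P.mean(0).round(1),np.linalg.norm(e,axis=1).round(1),np.degrees(np.arctan2(e[:,1],e[:,0])).round(),)
for s,p in((T,(568,343)),(S,(30,350))):
    print([onz(s,p,z).round() for z in(0,300,500)])
plan((600,0,300),rot(-105,20))
E
```

```text
[598.3 235.4] [20.3 17.1 20.5 17. ] [ -13. -100.  167.   79.]
[596.  238.2] [21.7 18.9 21.6 20.3] [-106.  168.   77.  -12.]
[array([ 330., -363.,    0.]), array([ 390., -208.,  300.]), array([ 431., -104.,  500.])]
[array([84., 22.,  0.]), array([ 229., -200.,  300.]), array([ 326., -348.,  500.])]
t 0.1 dist 756.0 xyz [ 1.4428 -1.2144 -0.1243] dr [ 0.1183 -0.4333  0.6789] deg 36.6 pos [ 177.6 -624.9  249.7] F [-0.1 -0.  -1.7] gap 0.999
```

```bash
python3 - <<'E'
from h import *
plan((480,-440,290),rot(-102.5,20))
E
```

```text
t 0.1 dist 357.0 xyz [ 0.8536 -0.2382 -0.1004] dr [ 0.1086 -0.435   0.624 ] deg 34.6 pos [ 177.6 -624.9  249.7] F [-0.1 -0.  -1.7] gap 0.999
```

Call:
move_arm --xyz '[[0.854,-0.238,-0.1],[0.854,-0.238,-0.1],[0.854,-0.238,-0.1],[0.854,-0.238,-0.1],[0.854,-0.238,-0.1]]' --dr '[[0.109,-0.435,0.624],[0.109,-0.435,0.624],[0.109,-0.435,0.624],[0.109,-0.435,0.624],[0.109,-0.435,0.624]]' --hand '[-0.4,-0.4,-0.4,-0.4,-0.4]'

```text
time_s: 0.6
eef_pos: [362.3, -512.5, 274.3]
ee_rot: [-3.039, 0.341, 0.541]
ft_force: [-0.1, -1.8, -0.6]
finger_gap: 0.698
finger_force: 0.0
```

```bash
python3 - <<'E'
from h import *
from rig import status
print(np.round(status.get_state()["joints"],2))
plan((620,-150,290),rot(-102.5,20))
E
```

```text
[-0.88  0.58  1.41 -0.22  1.44  0.97]
t 0.6 dist 445.0 xyz [ 0.3872 -1.0261 -0.1875] dr [ 0.0015  0.004  -0.007 ] deg 0.4 pos [ 362.3 -512.5  274.3] F [-0.1 -1.8 -0.6] gap 0.698
```

Call:
move_arm --xyz '[[0.38,-0.99,-0.18],[0.38,-0.99,-0.18],[0.38,-0.99,-0.18],[0.38,-0.99,-0.18],[0.38,-0.99,-0.18]]' --dr '[[0,0,0],[0,0,0],[0,0,0],[0,0,0],[0,0,0]]' --hand '[-0.4,-0.4,-0.4,-0.4,-0.4]'

```text
time_s: 1.1
eef_pos: [506.7, -308.1, 282.9]
ee_rot: [-3.039, 0.333, 0.536]
ft_force: [1.0, -2.0, 0.3]
finger_gap: 0.698
finger_force: 0.0
```

```bash
python3 - <<'E'
from h import *
plan((620,-50,270),rot(-102.5,20))
plan((597,237,240),rot(-102.5,20))
E
```

```text
t 1.1 dist 282.0 xyz [ 0.1396 -0.6913 -0.0169] dr [ 0.0006  0.0001 -0.0002] deg 0.0 pos [ 506.7 -308.1  282.9] F [ 1.  -2.   0.3] gap 0.698
t 1.1 dist 554.0 xyz [-0.0336 -1.3794  0.1256] dr [ 0.0006  0.0001 -0.0002] deg 0.0 pos [ 506.7 -308.1  282.9] F [ 1.  -2.   0.3] gap 0.698
```

Call:
move_arm --xyz '[[0.1,-0.7,0],[0.1,-0.7,0],[0.1,-0.7,0],[0.1,-0.7,0],[0.1,-0.7,0]]' --dr '[[0,0,0],[0,0,0],[0,0,0],[0,0,0],[0,0,0]]' --hand '[-0.4,-0.4,-0.4,-0.4,-0.4]'

```text
time_s: 1.6
eef_pos: [592.1, -73.6, 270.5]
ee_rot: [-3.04, 0.333, 0.536]
ft_force: [2.2, -0.5, 0.5]
finger_gap: 0.706
finger_force: 0.0
```

```bash
python3 - <<'E'
from h import *
plan((597,237,240),rot(-102.5,20))
E
```

```text
t 1.6 dist 312.0 xyz [-0.1209 -0.7608  0.1245] dr [ 0.0008  0.0001 -0.0005] deg 0.0 pos [592.1 -73.6 270.5] F [ 2.2 -0.5  0.5] gap 0.706
```

Call:
move_arm --xyz '[[-0.12,-0.76,0.124],[-0.12,-0.76,0.124],[-0.12,-0.76,0.124],[-0.12,-0.76,0.124],[-0.12,-0.76,0.124]]' --dr '[[0,0,0],[0,0,0],[0,0,0],[0,0,0],[0,0,0]]' --hand '[-0.4,-0.4,-0.4,-0.4,-0.4]'

```text
time_s: 2.1
eef_pos: [595.7, 175.2, 246.0]
ee_rot: [-3.04, 0.333, 0.536]
ft_force: [0.9, -0.2, -0.2]
finger_gap: 0.696
finger_force: 0.0
```

```bash
python3 - <<'E'
from h import *
plan((597,237,170),rot(-102.5,20))
E
```

```text
t 2.1 dist 98.0 xyz [ 0.0365 -0.1518  0.1887] dr [ 0.001   0.0001 -0.0005] deg 0.1 pos [595.7 175.2 246. ] F [ 0.9 -0.2 -0.2] gap 0.696
```

Call:
move_arm --xyz '[[0.036,-0.152,0.189],[0.036,-0.152,0.189],[0.036,-0.152,0.189],[0.036,-0.152,0.189]]' --dr '[[0,0,0],[0,0,0],[0,0,0],[0,0,0]]' --hand '[-0.4,-0.4,-0.4,-0.4]'

```text
time_s: 2.5
eef_pos: [596.4, 235.4, 169.3]
ee_rot: [-3.041, 0.331, 0.539]
ft_force: [0.2, 0.9, 0.0]
finger_gap: 0.699
finger_force: 0.0
```

```bash
python3 - <<'E'
from h import *
from rig import cams
import cv2
plan((597,237,92),rot(-102.5,20))
ims=[]
for n,(x,y,w,h) in(("top",(150,130,160,120)),("side",(220,60,160,120))):
    s=cams.snapshot(n);ims.append(cv2.resize(s["frame"][y:y+h,x:x+w,::-1],(400,300),interpolation=2))
cv2.imwrite("pics/a1.png",np.hstack(ims))
E
```

```text
t 2.5 dist 77.0 xyz [ 0.067  -0.0045  0.1814] dr [0.003  0.0021 0.0009] deg 0.2 pos [596.4 235.4 169.3] F [0.2 0.9 0. ] gap 0.699
```

View pics/a1.png

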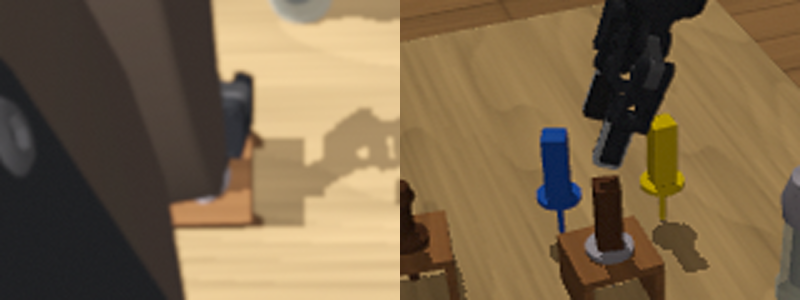

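The side crop shows the tilted fingers just above the wooden handle at crop (608,190), clear of blue and yellow. I descend straight, then close.

Call:
move_arm --xyz '[[0.034,-0.0045,0.09],[0.068,-0.0045,0.186],[0.068,-0.0045,0.186],[0.068,-0.0045,0.186]]' --dr '[[0,0,0],[0,0,0],[0,0,0],[0,0,0]]' --hand '[-0.4,-0.4,-0.4,-0.4]'

```text
time_s: 3.0
eef_pos: [598.3, 236.0, 92.6]
ee_rot: [-3.039, 0.335, 0.535]
ft_force: [0.4, 0.2, 1.2]
finger_gap: 0.698
finger_force: 0.0
```

Call:
move_arm --xyz '[[0,0,0],[0,0,0],[0,0,0],[0,0,0],[0,0,0]]' --dr '[[0,0,0],[0,0,0],[0,0,0],[0,0,0],[0,0,0]]' --hand '[1,1,1,1,1]' --grip_force 90

```text
time_s: 3.5
eef_pos: [598.8, 237.0, 93.2]
ee_rot: [-3.04, 0.333, 0.531]
ft_force: [1.3, -0.9, 12.0]
finger_gap: 0.242
finger_force: 88.2
```

```bash
python3 - <<'E'
from h import *
plan((597,237,230),rot(-102.5,20))
E
```

```text
t 3.5 dist 137.0 xyz [-0.1202  0.0007 -0.3201] dr [-0.0007 -0.0036  0.0002] deg 0.2 pos [598.8 237.   93.2] F [ 1.3 -0.9 12. ] gap 0.242
```

Call:
move_arm --xyz '[[-0.02,0,-0.054],[-0.06,0,-0.16],[-0.1,0,-0.267],[-0.12,0,-0.32],[-0.12,0,-0.32]]' --dr '[[0,0,0],[0,0,0],[0,0,0],[0,0,0],[0,0,0]]' --hand '[1,1,1,1,1]'

```text
time_s: 4.0
eef_pos: [598.2, 237.7, 232.6]
ee_rot: [-3.039, 0.332, 0.525]
ft_force: [0.4, 0.6, -0.7]
finger_gap: 0.248
finger_force: 88.0
```

```bash
python3 - <<'E'
from h import *
plan((640,20,230),rot(-95,20))
E
```

```text
t 4.0 dist 222.0 xyz [ 0.2089  0.5088 -0.0688] dr [-0.0595 -0.0088 -0.1556] deg 7.5 pos [598.2 237.7 232.6] F [ 0.4  0.6 -0.7] gap 0.248
```

```bash
python3 - <<'E'
from h import *
plan((415,-114,160),rot(-102.5,20))
E
```

```text
t 4.0 dist 403.0 xyz [-0.1817  0.958   0.255 ] dr [-0.003  -0.0086  0.0012] deg 0.4 pos [598.2 237.7 232.6] F [ 0.4  0.6 -0.7] gap 0.248
```

Call:
move_arm --xyz '[[-0.18,0.958,0.255],[-0.18,0.958,0.255],[-0.18,0.958,0.255],[-0.18,0.958,0.255],[-0.18,0.958,0.255]]' --dr '[[0,0,0],[0,0,0],[0,0,0],[0,0,0],[0,0,0]]' --hand '[1,1,1,1,1]'

```text
time_s: 4.5
eef_pos: [481.4, 17.4, 183.3]
ee_rot: [-3.04, 0.332, 0.536]
ft_force: [0.8, -0.4, -0.9]
finger_gap: 0.246
finger_force: 88.3
```

```bash
python3 - <<'E'
from h import *
plan((415,-114,160),rot(-102.5,20))
E
```

```text
t 4.5 dist 149.0 xyz [-0.0655  0.3566  0.0862] dr [ 0.0011 -0.0004  0.0003] deg 0.1 pos [481.4  17.4 183.3] F [ 0.8 -0.4 -0.9] gap 0.246
```

Call:
move_arm --xyz '[[-0.065,0.356,0.086],[-0.065,0.356,0.086],[-0.065,0.356,0.086],[-0.065,0.356,0.086],[-0.065,0.356,0.086]]' --dr '[[0,0,0],[0,0,0],[0,0,0],[0,0,0],[0,0,0]]' --hand '[1,1,1,1,1]'

```text
time_s: 5.0
eef_pos: [416.1, -113.0, 160.3]
ee_rot: [-3.039, 0.337, 0.536]
ft_force: [1.2, 0.7, -1.6]
finger_gap: 0.247
finger_force: 88.6
```

```bash
python3 - <<'E'
from h import *
from rig import cams,status
import cv2
print(np.round(status.get_state()["joints"],2))
plan((415,-114,160),rot(-102.5,20))
ims=[]
for n,(x,y,w,h) in(("top",(370,190,120,120)),("side",(220,230,160,120))):
    s=cams.snapshot(n);np.savez(f"pics/{n}1.npz",**s);ims.append(cv2.resize(s["frame"][y:y+h,x:x+w,::-1],(w*5//2,h*5//2) if n=="top" else (500,375),interpolation=2))
ims[0]=cv2.copyMakeBorder(ims[0],0,75,0,0,cv2.BORDER_CONSTANT)
cv2.imwrite("pics/a2.png",np.hstack(ims))
E
```

```text
[-0.31  0.49  1.93 -0.04  1.08  1.5 ]
t 5.0 dist 2.0 xyz [-0.0018  0.0031  0.0014] dr [-0.0005  0.0001 -0.0033] deg 0.2 pos [ 416.1 -113.   160.3] F [ 1.2  0.7 -1.6] gap 0.247
```

View pics/a2.png

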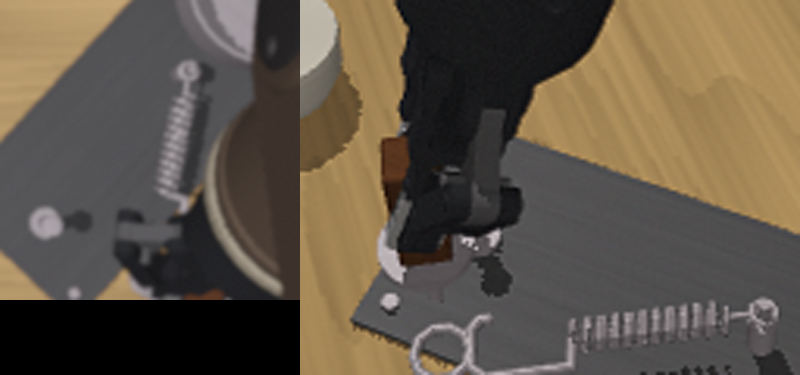

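The side view shows the puller held upright: handle at crop (395,160), collar near (427,258), pin tip near (440,298). The eye is at (440,350) and the post is behind the gripper. I compare the collar and tip with their expected projections in one contrast-stretched crop.

```bash
python3 - <<'E'
from h import *
import cv2
s=dict(np.load("pics/side1.npz"));p=np.array([414.6,-113,151])
f=s["frame"][295:365,230:300,::-1].astype(float)
f=np.clip((f-30)*1.7,0,255).astype(np.uint8)
f=cv2.resize(f,(560,560),interpolation=2)
def mark(X,c):
    q=(proj(s,X)-(230,295)+.5)*8; print(np.round(proj(s,X),1),q.round()); cv2.circle(f,tuple(int(v) for v in q),3,c,-1)
for k in range(24):
    a=k*np.pi/12; mark(p+[20*np.cos(a),20*np.sin(a),-30.5],(0,255,0)) if k%4==0 else None
mark(p+[0,0,-35.5],(0,255,255));mark(p+[0,0,-75.5],(0,0,255));mark([413.2,-114.2,32],(255,0,0))
cv2.imwrite("pics/a3.png",f)
E
```

```text
[273.8 302.6] [355.  65.]
[262.8 294.5] [266.   0.]
[248.1 299.3] [149.  39.]
[243.9 312.7] [115. 145.]
[255.  321.3] [204. 215.]
[270.2 316.1] [326. 173.]
[259.4 309.7] [239. 122.]
[262.6 325.7] [265. 249.]
[265.  342.5] [284. 384.]
```

View pics/a3.png

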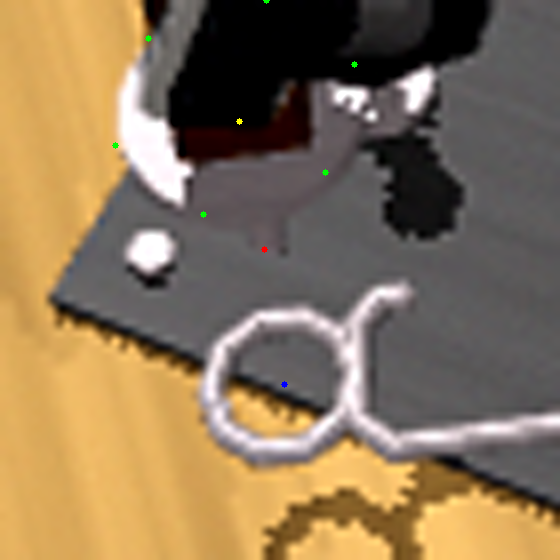

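The real pin tip is at (277,250) in the crop, about 2 mm to +x of the marker, so the pin lies on the TCP axis. The eye's centre is at (281,386), about (413,-114.5), which agrees with the earlier measurement. Next I align and descend.

```bash
python3 - <<'E'
from h import *
R=rot(-102.5,20)
plan((412.8,-114.5,140),R);plan((412.8,-114.5,98),R)
E
```

```text
t 5.1 dist 21.0 xyz [0.009  0.0088 0.0513] dr [ 0.0006 -0.001  -0.0001] deg 0.1 pos [ 417.1 -111.8  160.5] F [-0.9 -0.6 -1.3] gap 0.246
t 5.1 dist 63.0 xyz [0.0448 0.0087 0.15  ] dr [ 0.0006 -0.001  -0.0001] deg 0.1 pos [ 417.1 -111.8  160.5] F [-0.9 -0.6 -1.3] gap 0.246
```

Call:
move_arm --xyz '[[0.011,0.006,0.05],[0.023,0.006,0.083],[0.035,0.006,0.116],[0.047,0.006,0.149],[0.047,0.006,0.149]]' --dr '[[0,0,0],[0,0,0],[0,0,0],[0,0,0],[0,0,0]]' --hand '[1,1,1,1,1]'

```text
time_s: 5.6
eef_pos: [413.2, -113.2, 96.8]
ee_rot: [-3.039, 0.331, 0.538]
ft_force: [0.5, -0.3, -0.9]
finger_gap: 0.245
finger_force: 88.6
```

```bash
python3 - <<'E'
from h import *
from rig import cams
import cv2
plan((412.8,-114.5,98),rot(-102.5,20))
s=cams.snapshot("side");f=s["frame"][290:380,220:340,::-1].astype(float)
cv2.imwrite("pics/a4.png",cv2.resize(np.clip((f-20)*1.5,0,255).astype(np.uint8),(720,540),interpolation=2))
E
```

```text
t 5.6 dist 2.0 xyz [-0.0014  0.0035 -0.0028] dr [0.0012 0.0019 0.0015] deg 0.1 pos [ 413.2 -113.2   96.8] F [ 0.5 -0.3 -0.9] gap 0.245
```

View pics/a4.png

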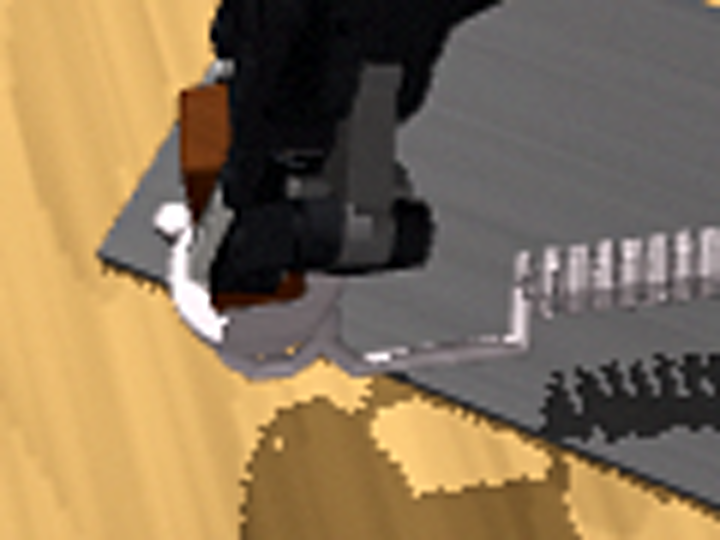

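The pin is in the eye with no contact force. Now I draw the spring out while swinging toward the post.

```bash
cat >> h.py <<'E'
PIV=np.array([558.3,-150.3])
def arc(pts,z=97.5,cur=None):
    from rig import status
    s=status.get_state();p=np.array(s["eef_pos"]) if cur is None else np.array(cur);C=rot(-102.5,20)
    print("t",s["time_s"],"pos",np.round(s["eef_pos"],1),"F",np.round(s["ft_force"],1))
    d=p[:2]-PIV;print("now r,ang",np.hypot(*d).round(1),np.degrees(np.arctan2(d[1],d[0])).round(1))
    for r,a in pts:
        a=np.radians(a);X=np.array([PIV[0]+r*np.cos(a),PIV[1]+r*np.sin(a),z])
        print(X.round(),(C.inv().apply(X-p)/400).round(3).tolist())
E
python3 - <<'E'
from h import *
arc([(160,164),(170,161),(180,158),(190,155),(198,152)])
E
```

```text
t 5.65 pos [ 413.4 -113.4   97.6] F [ 0.7  0.1 -0.5]
now r,ang 149.5 165.7
[ 404. -106.   98.] [-0.024, -0.013, 0.009]
[398. -95.  98.] [-0.046, -0.036, 0.017]
[391. -83.  98.] [-0.066, -0.063, 0.024]
[386. -70.  98.] [-0.085, -0.091, 0.031]
[383. -57.  98.] [-0.097, -0.121, 0.036]
```

Call:
move_arm --xyz '[[-0.024,-0.013,0.009],[-0.046,-0.036,0.017],[-0.066,-0.063,0.024],[-0.085,-0.091,0.031],[-0.097,-0.121,0.036]]' --dr '[[0,0,0],[0,0,0],[0,0,0],[0,0,0],[0,0,0]]' --hand '[1,1,1,1,1]'

```text
time_s: 6.15
eef_pos: [383.4, -56.8, 98.1]
ee_rot: [-3.04, 0.333, 0.534]
ft_force: [4.4, -2.5, -1.4]
finger_gap: 0.245
finger_force: 88.6
```

```bash
python3 - <<'E'
from h import *
arc([(199,148),(199,144),(199,140),(199,137),(199,135)])
E
```

```text
t 6.15 pos [383.4 -56.8  98.1] F [ 4.4 -2.5 -1.4]
now r,ang 198.3 151.9
[390. -45.  98.] [0.008, -0.033, -0.002]
[397. -33.  98.] [0.02, -0.065, -0.006]
[406. -22.  98.] [0.034, -0.096, -0.011]
[413. -15.  98.] [0.046, -0.119, -0.015]
[418. -10.  98.] [0.055, -0.134, -0.018]
```

The 5 N force points at the pivot, so the spring is stretched about 42 mm. I swing to the post's direction.

Call:
move_arm --xyz '[[0.008,-0.033,-0.002],[0.02,-0.065,-0.006],[0.034,-0.096,-0.011],[0.046,-0.119,-0.015],[0.055,-0.134,-0.018]]' --dr '[[0,0,0],[0,0,0],[0,0,0],[0,0,0],[0,0,0]]' --hand '[1,1,1,1,1]'

```text
time_s: 6.65
eef_pos: [418.8, -9.9, 96.8]
ee_rot: [-3.04, 0.332, 0.535]
ft_force: [3.8, -4.1, 0.4]
finger_gap: 0.245
finger_force: 88.8
```

```bash
python3 - <<'E'
from h import *
from rig import cams
import cv2
arc([(192,134.8),(185,134.8),(179,134.8),(174,134.8)])
ims=[]
for n,(x,y,w,h) in(("top",(350,220,100,100)),("side",(210,240,120,100))):
    s=cams.snapshot(n);f=s["frame"][y:y+h,x:x+w,::-1].astype(float);ims.append(cv2.resize(np.clip((f-20)*1.5,0,255).astype(np.uint8),(w*3,h*3) if n=="top" else (480,400),interpolation=2))
ims[0]=cv2.copyMakeBorder(ims[0],0,100,0,0,cv2.BORDER_CONSTANT)
cv2.imwrite("pics/a5.png",np.hstack(ims))
E
```

```text
t 6.65 pos [418.8  -9.9  96.8] F [ 3.8 -4.1  0.4]
now r,ang 197.9 134.8
[423. -14.  98.] [0.011, 0.008, -0.006]
[428. -19.  98.] [0.025, 0.017, -0.011]
[432. -23.  98.] [0.037, 0.025, -0.015]
[436. -27.  98.] [0.047, 0.032, -0.019]
```

View pics/a5.png

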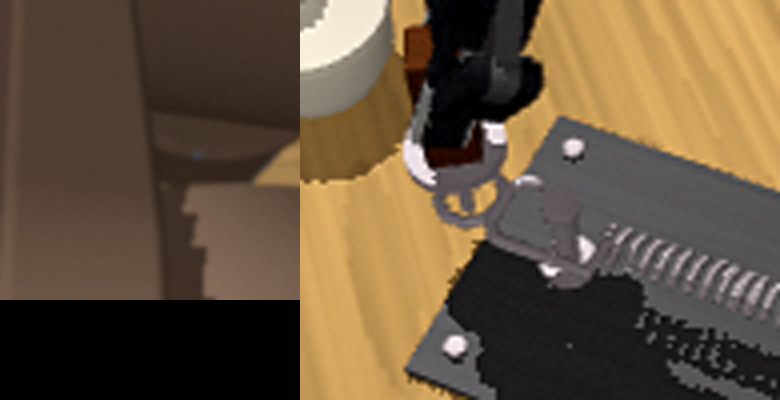

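The side view shows the pin in the eye at crop (466,200), the hook beyond it, and the post standing in the mouth at about (560,215), between lip (530,182) and shank (545,255). I relax toward the pivot.

Call:
move_arm --xyz '[[0.011,0.008,-0.004],[0.025,0.017,-0.009],[0.037,0.025,-0.013],[0.047,0.032,-0.017],[0.047,0.032,-0.017]]' --dr '[[0,0,0],[0,0,0],[0,0,0],[0,0,0],[0,0,0]]' --hand '[1,1,1,1,1]'

```text
time_s: 7.25
eef_pos: [434.6, -27.9, 96.8]
ee_rot: [-3.039, 0.335, 0.537]
ft_force: [-0.3, 0.6, -2.2]
finger_gap: 0.241
finger_force: 88.5
```

```bash
python3 - <<'E'
from h import *
arc([(171.5,134.8)]);arc([(171.5,134.8)],220)
E
```

```text
t 7.25 pos [434.6 -27.9  96.8] F [-0.3  0.6 -2.2]
now r,ang 174.0 135.3
[437. -29.  98.] [0.006, 0.0, -0.004]
t 7.25 pos [434.6 -27.9  96.8] F [-0.3  0.6 -2.2]
now r,ang 174.0 135.3
[437. -29. 220.] [-0.098, 0.0, -0.292]
```

The radial force has gone, so the post holds the hook. I lift out straight up.

Call:
move_arm --xyz '[[0.003,0,-0.002],[-0.017,0,-0.057],[-0.045,0,-0.136],[-0.075,0,-0.215],[-0.1,0,-0.288]]' --dr '[[0,0,0],[0,0,0],[0,0,0],[0,0,0],[0,0,0]]' --hand '[1,1,1,1,1]'

```text
time_s: 7.75
eef_pos: [435.6, -27.4, 220.3]
ee_rot: [-3.039, 0.333, 0.537]
ft_force: [0.7, -0.0, -1.9]
finger_gap: 0.247
finger_force: 88.5
```

```bash
python3 - <<'E'
from h import *
plan((598.4,237,232),rot(-102.5,20))
E
```

```text
t 7.75 dist 311.0 xyz [ 0.2288 -0.7335 -0.115 ] dr [ 0.0007  0.0006 -0.0002] deg 0.0 pos [435.6 -27.4 220.3] F [ 0.7 -0.  -1.9] gap 0.247
```

Call:
move_arm --xyz '[[0.228,-0.733,-0.115],[0.228,-0.733,-0.115],[0.228,-0.733,-0.115],[0.228,-0.733,-0.115],[0.228,-0.733,-0.115]]' --dr '[[0,0,0],[0,0,0],[0,0,0],[0,0,0],[0,0,0]]' --hand '[1,1,1,1,1]'

```text
time_s: 8.25
eef_pos: [567.3, 187.1, 228.5]
ee_rot: [-3.04, 0.333, 0.537]
ft_force: [0.7, 0.3, -0.7]
finger_gap: 0.246
finger_force: 88.5
```

```bash
python3 - <<'E'
from h import *
from rig import cams
import cv2
plan((598.4,237,160),rot(-102.5,20))
s=cams.snapshot("side");f=s["frame"][230:380,210:410,::-1]
cv2.imwrite("pics/a6.png",cv2.resize(f,(800,600),interpolation=2))
E
```

```text
t 8.25 dist 90.0 xyz [ 0.1047 -0.1388  0.144 ] dr [ 0.0012  0.0006 -0.0001] deg 0.1 pos [567.3 187.1 228.5] F [ 0.7  0.3 -0.7] gap 0.246
```

View pics/a6.png

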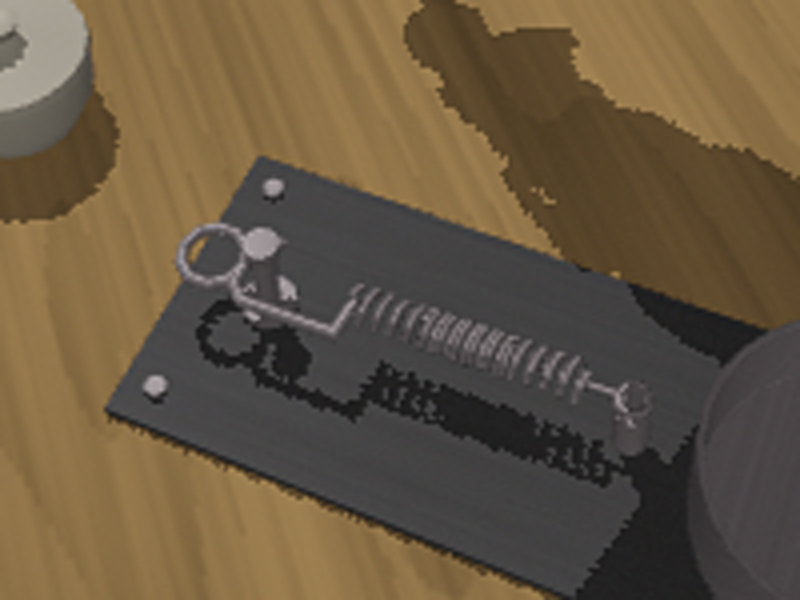

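The spring stays hooked on the post: eye at crop (212,253), post cap at (262,243), spring stretched. Next I go above the stand.

Call:
move_arm --xyz '[[0.105,-0.139,0.1],[0.105,-0.139,0.144],[0.105,-0.139,0.144],[0.105,-0.139,0.144]]' --dr '[[0,0,0],[0,0,0],[0,0,0],[0,0,0]]' --hand '[1,1,1,1]'

```text
time_s: 8.7
eef_pos: [597.4, 235.1, 159.0]
ee_rot: [-3.04, 0.332, 0.54]
ft_force: [0.2, -0.0, -0.3]
finger_gap: 0.242
finger_force: 88.8
```

```bash
python3 - <<'E'
from h import *
plan((598.5,237,94),rot(-102.5,20));plan((598.5,237,94),rot(-102.5,20))
E
```

```text
t 8.7 dist 65.0 xyz [ 0.0576 -0.0055  0.152 ] dr [0.0028 0.0029 0.0003] deg 0.2 pos [597.4 235.1 159. ] F [ 0.2 -0.  -0.3] gap 0.242
t 8.7 dist 65.0 xyz [ 0.0576 -0.0055  0.152 ] dr [0.0028 0.0029 0.0003] deg 0.2 pos [597.4 235.1 159. ] F [ 0.2 -0.  -0.3] gap 0.242
```

Call:
move_arm --xyz '[[0.015,-0.003,0.038],[0.029,-0.003,0.076],[0.043,-0.003,0.114],[0.057,-0.003,0.15],[0.057,-0.003,0.15]]' --dr '[[0,0,0],[0,0,0],[0,0,0],[0,0,0],[0,0,0]]' --hand '[1,1,1,1,1]'

```text
time_s: 9.2
eef_pos: [599.0, 235.5, 93.7]
ee_rot: [-3.04, 0.334, 0.539]
ft_force: [-0.7, -0.1, -1.0]
finger_gap: 0.246
finger_force: 88.7
```

```bash
python3 - <<'E'
from h import *
plan((598.5,237,93),rot(-102.5,20))
E
```

```text
t 9.2 dist 2.0 xyz [-0.0013 -0.0034  0.0023] dr [ 0.0016  0.0018 -0.0012] deg 0.1 pos [599.  235.5  93.7] F [-0.7 -0.1 -1. ] gap 0.246
```

Call:
move_arm --xyz '[[0.001,0,0.002],[0.001,0,0.002],[0.001,0,0.002],[0.001,0,0.002],[0.001,0,0.002]]' --dr '[[0,0,0],[0,0,0],[0,0,0],[0,0,0],[0,0,0]]' --hand '[0.3,0,-0.3,-0.4,-0.4]'

```text
time_s: 9.7
eef_pos: [599.8, 236.0, 95.0]
ee_rot: [-3.04, 0.333, 0.535]
ft_force: [-0.5, 0.1, 0.6]
finger_gap: 0.702
finger_force: 0.0
```

```bash
python3 - <<'E'
from h import *
plan((598.5,236,215),rot(-102.5,20))
E
```

```text
t 9.7 dist 120.0 xyz [-0.1054  0.0008 -0.2808] dr [ 0.0006 -0.0009 -0.0003] deg 0.1 pos [599.8 236.   95. ] F [-0.5  0.1  0.6] gap 0.702
```

Call:
move_arm --xyz '[[-0.025,0,-0.07],[-0.06,0,-0.16],[-0.095,0,-0.25],[-0.103,0,-0.281],[-0.103,0,-0.281]]' --dr '[[0,0,0],[0,0,0],[0,0,0],[0,0,0],[0,0,0]]' --hand '[-0.4,-0.4,-0.4,-0.4,-0.4]'

```text
time_s: 10.2
eef_pos: [600.6, 236.4, 216.8]
ee_rot: [-3.039, 0.333, 0.529]
ft_force: [1.2, 0.3, -0.4]
finger_gap: 0.701
finger_force: 0.0
```

```bash
python3 - <<'E'
from h import *
from rig import cams
import cv2
plan((598.5,236,215),rot(-102.5,20))
s=cams.snapshot("side");f=s["frame"][80:380,190:490,::-1]
cv2.imwrite("pics/a7.png",cv2.resize(f,(600,600),interpolation=2))
E
```

```text
t 10.2 dist 3.0 xyz [-0.0031  0.002   0.006 ] dr [-0.0015 -0.0052  0.0004] deg 0.2 pos [600.6 236.4 216.8] F [ 1.2  0.3 -0.4] gap 0.701
```

View pics/a7.png

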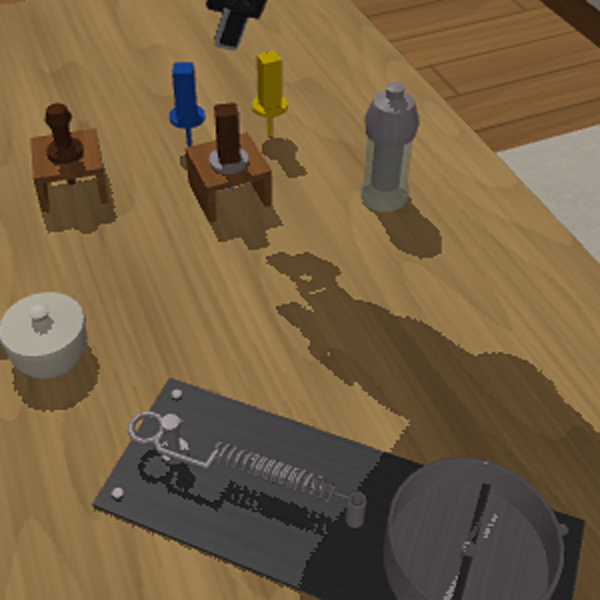

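The puller stands upright in its stand at (228,135) with its collar flat on the top. The spring is hooked at (160,428), the bystanders are where they were, and the gripper is clear.

```bash
python3 -c "
from rig import arm
print(arm.hand_in())"
```

```text
the job is handed in; nothing more can be done
None
```

The spring is hooked stretched on the anchor post and the puller stands upright in its own stand, both seen in the last picture. I handed the job in at about 10 s, and the hand-in returned no verdict.

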